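# Lock the backgammon case: hasp over staple, pin through the loop

### The job

Lock the backgammon case: swing its hasp down over the staple until it lies against the front of the case, then put the retaining pin (flat round knob, slim shank) down through the staple's loop, outside the hasp, so that its knob rests on the loop. Let go of it there. Leave the bottle stopper, the bowl and the doubling cube where they are.

Things in the scene. Friction and masses are not known exactly. Their poses are not given: they have to be found in the camera images.
- hasp (a joint): Steel hasp hinged on the case front: frame plate 64 mm wide, 76 mm long, 4 mm thick; solid from the hinge to 34 mm, then a slot (44 mm wide, 34 to 66 mm), then a strip. Angle: 0 = shut, hanging straight down, staple through the slot; pi/2 = sticking straight out; limit 2.4. Friction 0.05 N m, no latch: stays where left; closed fingers push it shut, down on the solid part, then inward.
- hinge (a point): Middle of the hasp's horizontal hinge axis, 92 mm above the shelf, 4 mm out from the case's front face. Axes those of the case: x horizontally into the case (-x is outward), y along the hinge and the front face, z up. Shut, the hasp's outer face stands 4 mm outward of this axis.
- loop (a point): Where the pin goes: point in the opening of the steel staple, a level U of 6 mm square bar on the case front, level with its top, 55 mm above the shelf. Axes as hinge, which lies at x +28, z +37 mm from here. Opening: y -11 to +11 mm; x -12 (cross bar, 6 mm thick) to +24 mm (shut hasp). Pin knob just clears the hasp when the pin is at x below +7 mm. Case front at x +32 mm.
- case: Closed grey hard-plastic backgammon case, fixed: 220 mm deep (x), 340 mm long (y), 100 mm high. Origin: centre of its underside; its front face with hasp and staple looks to its -x.
- pin: Retaining pin: flat-topped round wooden knob, 34 mm across, 28 mm high, on a slim steel shank 8 mm thick, 44 mm long, tapered tip; about 60 g. Origin: centre of the knob's underside, where the shank begins; z up along the pin. Hangs upright in the hole of a small fixed white stand (bridge 76 x 64 mm, top 75 mm above the shelf), knob resting on top: lift it straight out.
- stopper: Bystander: bottle stopper, ball-shaped wooden knob (38 mm) over a thick cork plug (27 mm), too thick for the loop. Stands in a second white stand of the same size; the two stands may be swapped. Origin: underside of its 42 mm collar, on the stand's top.
- bowl: Bystander: stainless steel bowl, 110 mm across, 50 mm high, standing on the shelf. Origin: centre of its underside.
- cube: Bystander: pale acrylic doubling cube, 32 mm, on the shelf. Origin: centre of its underside.
Mind the look-alikes: they are no part of the job. Leave any green or turquoise look-alike of the pin alone.

How it is judged:
On the way:
1. the hasp is swung shut over the staple (within 10 degrees) (value of joint hasp below 0.175 rad), for 0.2 s.
At the end, for the whole second after the job is handed in: The hasp is shut within 10 degrees (0.175 rad) and the pin, released and at rest, hangs upright (within 0.25 rad) through the staple's loop with the knob's underside within 8 mm of the loop's top and within 14 mm of its point sideways (value of joint hasp below 0.175 rad and horizontal distance between pin and loop below 0.014 m and z of pin in the frame of loop between -0.008 and 0.008 m and angle between pin's own z axis and vertical below 0.25 rad and linear speed of pin below 0.03 m/s); the robot touches nothing.
It fails at once if the stopper is carried off or knocked more than 30 mm (distance of stopper from where it was at the start of the episode above 0.03 m).
It fails at once if the bowl is carried off or knocked more than 30 mm (distance of bowl from where it was at the start of the episode above 0.03 m).
It fails at once if the cube is carried off or knocked more than 30 mm (distance of cube from where it was at the start of the episode above 0.03 m).
It also fails if it takes over 54 s, if anything falls off the work surface, if the arm or the gripper's body presses on something with over 40 N, if the wrist force passes 120 N, or if a joint passes its speed limit or range.

### The arm

A 6-joint arm with a two-finger parallel gripper is mounted at the origin on the work surface. World frame = base frame: x ahead of the robot, y to its left, z up, the work surface at z = 0. Lengths are in m, angles in rad, forces in N, time in s.
With the tool pointing down it reaches from about 0.35 to 0.775 m from the base axis. Payload 5.5 kg.
Tool frame: the origin (TCP) lies midway between the tips of the shut fingers; the grasp point (between the pads) lies 19 mm behind it; z points along the fingers, y is the line along which they close (so a half turn about z gives the same grasp; the last joint's range is limited). The gripper opens to 85 mm and grips with 20 to 120 N. Pads are 22 mm wide; open, the fingers measure 114 mm over their backs; the gripper's body (76 mm by 85 mm) begins 54 mm behind the grasp point. The pads swing forward as they close: fully open they stand 13 mm farther back than shut.
Start: joints at [1.095, 0.313, 0.046, 1.304, 0, 1.431], TCP at [0.19, 0.543, 0.231] pointing down, gripper open.
Joint ranges: [-2.76, 2.76], [-0.86, 1.69], [-1.03, 1.26], [-2.2, 2.34], [-1.47, 1.5], [-3.14, 3.14]. Speed limits (rad/s): [2.57, 2.57, 3.14, 3.14, 3.14, 3.14].

### API

Orientations are given as a unit quaternion [w, x, y, z].
In Python, from workcell import env gives the robot as it stands. The module is installed in compiled form; this text tells all that it offers.
- The arm moves only by the tool servo_tool, never from a script. Its argument "increments" is a list of rows, each an object of numbers: "grip": the closure, from 0 (fully open) to 1 (shut); "x", "y", "z": the shift along the tool's x, y, z in mm; "roll": the turn about the tool's z in degrees. In form: [{"grip": .., "x": .., "y": .., "z": .., "roll": ..}, ...]. A call has 1 to 5 rows; each row shifts and turns the commanded pose from where the row before left it, along the tool's axes as they then stand; what a row does not reach is not made up. A row lasts 1/12 s, in which the tool goes at most 41.7 mm and 7.16 degrees, less where a joint would pass 70% of its speed; a pose out of reach is approached as far as the arm can. A call is refused whole if a number of a shift passes 41.7 or a number of a turn 7.16, either way. A call with a gripper value outside its range is refused whole. The fingers move at their own pace and stop on an object; "grip_force" is the grip in N (left out, the last holds). Time passes only in rows, so rows that do not move let the fingers close. It gives the time, the measured TCP pose, the force, the opening and the grip force at its end, in the units of the state.
- env.get_state(): the state, without advancing time (a new reading comes with each control period).
- env.read_camera(name): name is "scene" or "side" or "wrist"; returns the picture (400x640x3 uint8, red, green, blue); there is no depth.
- env.get_calibration(name): a dict with "vertical_fov" (degrees; the focal length in pixels is half the picture's height over the tangent of half this angle, whatever the lens; pixels are square), "cx", "cy" (the principal point, pixels), "k1" (the pictures are not rectified: a ray, as slopes to the right and down, at radius r is drawn at 1 + k1 r^2 times it, then the intrinsics apply), "rvec" (rotation vector, rad) and "tvec" (3), from world to camera coordinates, as OpenCV has them; the wrist camera has in their place "tool_from_camera" (4x4, takes a point from camera to tool coordinates, whose origin is the TCP and whose axes are the flange's). Camera axes: x right, y down, z forward; pixel columns grow to the right and rows downward; lengths in m; the calibration is good to about 2 mm. A picture is of the moment at which its call begins: read the wrist's pose just before it. get_calibration takes no time and is no camera call.
- env.hand_in(): hands the job in; it is judged then, once.
The state is a dict: "clock": time; "joint_pos": joint angles; "qvel": joint speeds; "tau": joint torques, N m; "tcp_pos": TCP position; "orientation": TCP orientation; "wrist_force": force on the tool from outside, world axes, zero at the start; "ft_torque": the same for the moment, N m; "finger_gap": finger opening in m; "grip_force": force on a finger pad.
Only numpy, scipy, OpenCV 4.12 (cv2) and the standard library are available. Lean on these libraries where they do the work, as an engineer would, in place of code of your own. Each camera call takes 0.05 s, during which the arm holds its last target. There are 200 camera calls.

## Working session

There is one attempt and no reset: what is moved stays moved. The work goes in short steps, Python scripts to look and compute and a tool call to move; the robot and the scene stay as the last step left them, time stands still between calls to the robot, and variables do not carry over. Pictures are saved under pics/ and viewed, at most 10 in all, crops included, and the job is handed in when it is done.

Besides the shell and the picture viewer there is one more tool, called after "Request:" by a JSON object that holds its "method" and its "body". servo_tool: Moves the arm, as the interface text tells. Its arguments: {"type":"object","properties":{"increments":{"type":"array"},"grip_force":{"type":"number"}},"required":["increments"]}

```bash
mkdir -p pics; cat > h.py <<'E'
import numpy as np, cv2
from workcell import env
from scipy.spatial.transform import Rotation as R
def cam(name):
    c=env.get_calibration(name); f=200/np.tan(np.radians(c["vertical_fov"])/2)
    return c,f
def pose(name):
    c,f=cam(name)
    if name=="wrist":
        s=env.get_state(); q=s["orientation"]
        T=np.eye(4);T[:3,:3]=R.from_quat([q[1],q[2],q[3],q[0]]).as_matrix();T[:3,3]=s["tcp_pos"]
        return T@np.array(c["tool_from_camera"])
    M=np.eye(4);M[:3,:3]=cv2.Rodrigues(np.array(c["rvec"],float))[0];M[:3,3]=np.ravel(c["tvec"])
    return np.linalg.inv(M)
def ray(name,u,v,P=None):
    c,f=cam(name); P=pose(name) if P is None else P
    d=np.array([(u-c["cx"])/f,(v-c["cy"])/f]); s=d.copy()
    for _ in range(30): s=d/(1+c["k1"]*(s@s))
    w=P[:3,:3]@np.array([s[0],s[1],1]); return P[:3,3],w/np.linalg.norm(w)
def atz(name,u,v,z,P=None):
    o,d=ray(name,u,v,P); return o+d*(z-o[2])/d[2]
def proj(name,p,P=None):
    c,f=cam(name); P=pose(name) if P is None else P
    q=P[:3,:3].T@(np.array(p)-P[:3,3]); s=q[:2]/q[2]; s=s*(1+c["k1"]*(s@s)); return s*f+[c["cx"],c["cy"]]
def tri(*rs):
    A=0;b=0
    for o,d in rs:
        M=np.eye(3)-np.outer(d,d);A=A+M;b=b+M@o
    return np.linalg.solve(A,b)
E
python3 - <<'E'
from h import *
for n in("scene","side"):
    im=env.read_camera(n); cv2.imwrite(f"pics/{n}0.png",im[:,:,::-1])
    print(n,pose(n)[:3,3].round(3))
s=env.get_state();print(s["orientation"],s["tcp_pos"],s["finger_gap"],s["clock"]);print(env.get_calibration("wrist"))
E
```

```text
scene [ 1.058 -0.389  0.906]
side [ 0.515 -0.618  0.594]
[-2.34270075e-04  1.67109141e-01  9.85938074e-01 -7.70964385e-04] [0.18928439 0.54249455 0.2304984 ] 0.08567180658194365 0.1
{'vertical_fov': 70.47383461704887, 'cx': 318.9124393656619, 'cy': 203.82113016271597, 'k1': -0.007660667183035721, 'tool_from_camera': array([[ 7.04261711e-05, -9.51241748e-01, -3.08446319e-01,
         7.79727969e-02],
       [ 9.99999981e-01,  1.15704471e-05,  1.92642524e-04,
        -2.75553539e-04],
       [-1.79680749e-04, -3.08446327e-01,  9.51241731e-01,
        -1.41995619e-01],
       [ 0.00000000e+00,  0.00000000e+00,  0.00000000e+00,
         1.00000000e+00]])}
```

View pics/scene0.png

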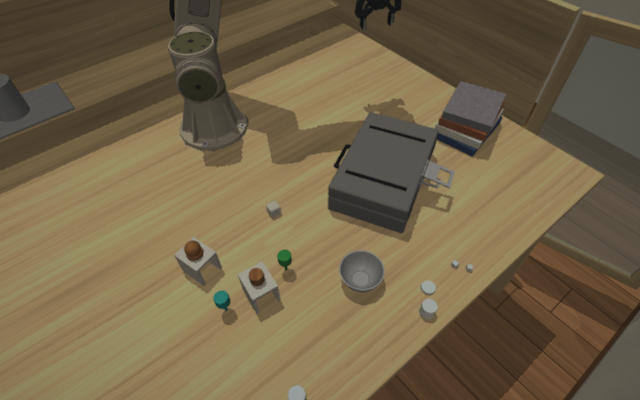

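View pics/side0.png

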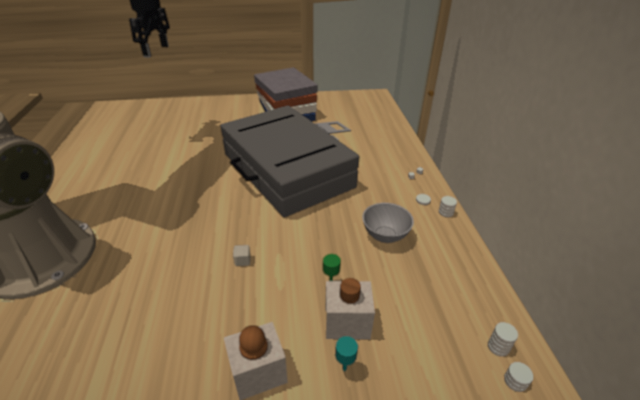

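The scene view shows two brown-knobbed stands. The one at (195,250) has a ball knob and is the stopper. The one at (257,276) has a flat-topped knob and is the pin. The green and turquoise look-alikes are at (285,258) and (222,300). The hasp sticks out at (438,173) on the far side of the case. I'll confirm this in one enlarged composite crop.

```bash
python3 - <<'E'
from h import *
a=cv2.imread("pics/scene0.png");b=cv2.imread("pics/side0.png")
r=lambda i,x,y,w,h,k:cv2.resize(i[y:y+h,x:x+w],None,fx=k,fy=k,interpolation=cv2.INTER_CUBIC)
# left: scene case 320..460 x 105..235 (x3.. ) ; side case ; stands
o=np.zeros((600,800,3),np.uint8)
o[:300,:400]=r(a,320,100,160,120,2.5);o[:300,400:]=r(b,215,100,160,120,2.5)
o[300:,:400]=r(a,170,225,133,100,3)[:300,:400] if 0 else cv2.resize(a[225:325,170:303],(400,300),interpolation=cv2.INTER_CUBIC)
o[300:,400:]=cv2.resize(b[270:390,220:380],(400,300),interpolation=cv2.INTER_CUBIC)
cv2.imwrite("pics/c1.png",o)
E
```

```text
(no output)
```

View pics/c1.png

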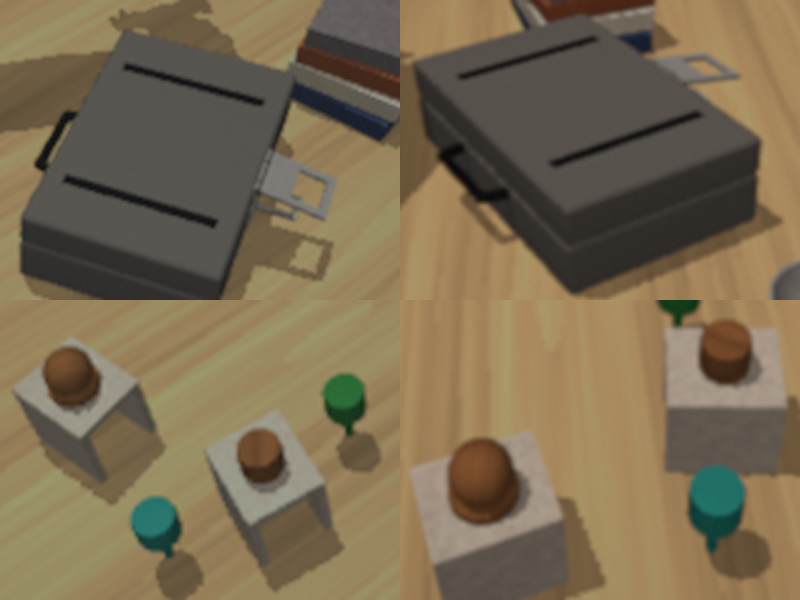

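The crop confirms it: the flat-topped knob is the pin, at scene (257,272) and side (350,285). The ball with a collar is the stopper. The hasp sticks out at scene (454,172)–(450,187), with the staple below it.

```bash
python3 - <<'E'
from h import *
S=[(372,112),(438,128.8),(408,212.8),(330,186)]
D=[(221.8,124),(289,106),(359,156),(282,184.8)]
D=[(289,106),None,(359,156),(282,184.8)]
print("scene top");A=[atz("scene",*p,.1) for p in S]
for a in A:print(a.round(3))
print("side top");B=[atz("side",*p,.1) for p in [(221.8,124),(289,106),(359,156),(282,184.8)]]
for a in B:print(a.round(3))
for p in[(454,172),(450,187),(430,160.8),(422.8,176)]:print("hasp z.092",atz("scene",*p,.092).round(3))
print("hasp side",atz("side",215+339/2.5,100+75/2.5,.092).round(3))
print("pin",atz("scene",257.4,272.2,.103).round(4),atz("side",350.4,284.8,.103).round(4),tri(ray("scene",257.4,272.2),ray("side",350.4,284.8)).round(4))
print("stopper",atz("scene",193.5,248,.1).round(3))
print("stand corners",[atz("scene",170+x/3.008,225+(y-300)/3,.075).round(3) for x,y in[(207,452),(278,412),(325,487),(258,525)]])
print("green",atz("scene",285,256,.07).round(3),"teal",atz("scene",222,298,.07).round(3),"bowl",atz("scene",362,268,.05).round(3))
E
```

```text
scene top
[0.371 0.371 0.1  ]
[0.553 0.468 0.1  ]
[0.713 0.167 0.1  ]
[0.521 0.075 0.1  ]
side top
[0.367 0.363 0.1  ]
[0.555 0.457 0.1  ]
[0.706 0.163 0.1  ]
[0.518 0.065 0.1  ]
hasp z.092 [0.693 0.373 0.092]
hasp z.092 [0.722 0.322 0.092]
hasp z.092 [0.623 0.355 0.092]
hasp z.092 [0.649 0.296 0.092]
hasp side [0.712 0.308 0.092]
pin [ 0.6151 -0.217   0.103 ] [ 0.6153 -0.2225  0.103 ] [ 0.615  -0.2179  0.0999]
stopper [ 0.464 -0.296  0.1  ]
stand corners [array([ 0.58 , -0.249,  0.075]), array([ 0.585, -0.187,  0.075]), array([ 0.662, -0.197,  0.075]), array([ 0.655, -0.253,  0.075])]
green [ 0.602 -0.134  0.07 ] teal [ 0.601 -0.307  0.07 ] bowl [ 0.736 -0.006  0.05 ]
```

Request:
{"method": "servo_tool", "body": {"increments": [{"grip":1,"x":-40,"y":-3},{"grip":1,"x":-40,"y":-3},{"grip":1,"x":-40,"y":-3},{"grip":1,"x":-40,"y":-3},{"grip":1,"x":-40,"y":-3}]}}

```text
invalid input at $.increments[0]: expected keys grip, x, y, z, roll
```

Request:
{"method": "servo_tool", "body": {"increments": [{"grip":1,"x":-40,"y":-3},{"grip":1,"x":-40,"y":-3},{"grip":1,"x":-40,"y":-3},{"grip":1,"x":-40,"y":-3},{"grip":1,"x":-40,"y":-3}]}}

```text
invalid input at $.increments[0]: expected keys grip, x, y, z, roll
```

Request:
{"method": "servo_tool", "body": {"increments": [{"grip":1,"x":-40,"y":-3},{"grip":1,"x":-40,"y":-3},{"grip":1,"x":-40,"y":-3},{"grip":1,"roll":-7},{"grip":1,"roll":-7}]}}

```text
invalid input at $.increments[0]: expected keys grip, x, y, z, roll
```

Request:
{"method": "servo_tool", "body": {"increments": [{"grip":1,"roll":-7},{"grip":1,"roll":-7},{"grip":1,"roll":-7},{"grip":1,"roll":-7},{"grip":1,"roll":-4.7}]}}

```text
invalid input at $.increments[0]: expected keys grip, x, y, z, roll
```

```bash
python3 - <<'E'
from h import *
P=pose("wrist");s=env.get_state();im=env.read_camera("wrist");np.save("P1.npy",P)
b=env.read_camera("side");cv2.imwrite("pics/w1.png",im[:,:,::-1]);cv2.imwrite("pics/side1.png",b[:,:,::-1])
print(s["tcp_pos"],s["orientation"],s["finger_gap"],s["clock"],s["joint_pos"])
E
```

```text
[0.18928439 0.54249455 0.2304984 ] [-2.34270075e-04  1.67109141e-01  9.85938074e-01 -7.70964385e-04] 0.08567180658194365 0.1 [ 1.09541043e+00  3.13951608e-01  4.51301054e-02  1.30358624e+00
 -2.01259612e-05  1.43120425e+00]
```

View pics/w1.png

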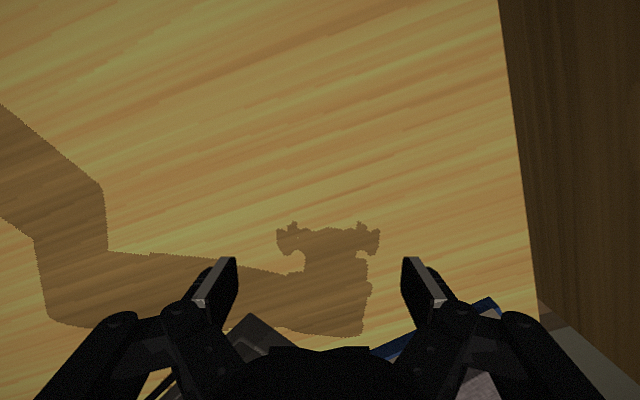

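All five keys are required, so nothing moved. The wrist picture shows only bare table and the fingers, with the tips near (220,260) and (420,260).

Request:
{"method": "servo_tool", "body": {"increments": [{"grip":1,"x":-40,"y":-3,"z":0,"roll":0},{"grip":1,"x":-40,"y":-3,"z":0,"roll":0},{"grip":1,"x":-40,"y":-3,"z":0,"roll":0},{"grip":1,"x":-40,"y":-3,"z":0,"roll":0},{"grip":1,"x":-40,"y":-3,"z":0,"roll":0}]}}

```text
clock: 0.62
tcp_pos: [0.3747, 0.4619, 0.2312]
orientation: [-0.0, 0.167, 0.986, -0.0]
wrist_force: [0.4, 0.8, 0.7]
finger_gap: 0.0255
grip_force: 0.0
```

Request:
{"method": "servo_tool", "body": {"increments": [{"grip":1,"x":-40,"y":-3,"z":0,"roll":0},{"grip":1,"x":-40,"y":-3,"z":0,"roll":0},{"grip":1,"x":-40,"y":-3,"z":0,"roll":0},{"grip":1,"x":-40,"y":-3,"z":0,"roll":0},{"grip":1,"x":-40,"y":-3,"z":0,"roll":0}]}}

```text
clock: 1.03
tcp_pos: [0.5588, 0.3816, 0.2311]
orientation: [-0.0, 0.167, 0.986, -0.0]
wrist_force: [0.7, 0.3, 0.0]
finger_gap: -0.0001
grip_force: 0.0
```

Request:
{"method": "servo_tool", "body": {"increments": [{"grip":1,"x":-40,"y":-3,"z":0,"roll":0},{"grip":1,"x":-40,"y":-3,"z":0,"roll":0},{"grip":1,"x":-40,"y":-3,"z":0,"roll":0},{"grip":1,"x":0,"y":0,"z":0,"roll":-7},{"grip":1,"x":0,"y":0,"z":0,"roll":-7}]}}

```text
clock: 1.45
tcp_pos: [0.6701, 0.3323, 0.2281]
orientation: [-0.001, 0.045, 0.999, -0.001]
wrist_force: [-1.6, 0.4, 0.1]
finger_gap: 0.0
grip_force: 0.0
```

Request:
{"method": "servo_tool", "body": {"increments": [{"grip":1,"x":0,"y":0,"z":0,"roll":-7},{"grip":1,"x":0,"y":0,"z":0,"roll":-7},{"grip":1,"x":0,"y":0,"z":0,"roll":-7},{"grip":1,"x":0,"y":0,"z":0,"roll":-7},{"grip":1,"x":0,"y":0,"z":0,"roll":-4.7}]}}

```text
clock: 1.87
tcp_pos: [0.6675, 0.3346, 0.2307]
orientation: [-0.0, -0.24, 0.971, -0.0]
wrist_force: [0.8, 1.2, -0.7]
finger_gap: -0.0001
grip_force: 0.0
```

```bash
python3 - <<'E'
from h import *
P=pose("wrist");s=env.get_state();im=env.read_camera("wrist");np.save("P1.npy",P)
cv2.imwrite("pics/w1b.png",im[:,:,::-1])
print(s["tcp_pos"],s["orientation"],s["finger_gap"],s["clock"],s["joint_pos"])
E
```

```text
[0.66754335 0.33464395 0.23071377] [-4.32770611e-04 -2.40074231e-01  9.70754437e-01 -1.59858247e-05] -0.0001337616499763005 1.8667 [ 3.57324880e-01  6.93494333e-01  6.54219645e-01  1.53238514e+00
  6.74560861e-05 -1.27559830e-01]
```

View pics/w1b.png

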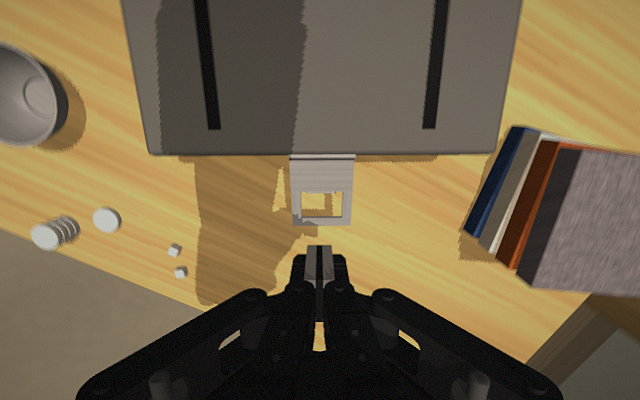

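The wrist view is aligned with the case. The front edge runs from (148,154) to (496,154), the hinge line is at about v=157 with u from 291 to 355, and the hasp's free edge is at v=225 with u from 290 to 352.

```bash
python3 - <<'E'
from h import *
P=np.load("P1.npy");a=lambda u,v,z:atz("wrist",u,v,z,P)
c1=a(148,154,.1);c2=a(496,155,.1);d=c1-c2;print(c1.round(4),c2.round(4),np.linalg.norm(d))
n=np.array([-d[1],d[0],0])/np.linalg.norm(d);n=n if n[0]>0 else -n
h=(a(291,157,.096)+a(355,157,.096))/2
mid=(c1+c2)/2
print("n",n.round(4),np.degrees(np.arctan2(n[1],n[0])),"mid",mid.round(4),"hinge",h.round(4), (h-mid)@n, (h-mid)@d/np.linalg.norm(d))
e=(a(290,225,.092)+a(352,225,.092))/2;print("edge",e.round(4),np.linalg.norm(e[:2]-h[:2]),np.linalg.norm(a(290,225,.092)-a(352,225,.092)))
hin=mid+.004*n; hin=hin+ n*0
s=env.get_state();t=s["tcp_pos"]
M=P[:3,:3]; q=s["orientation"];Rt=R.from_quat([q[1],q[2],q[3],q[0]]).as_matrix()
print("tool x",Rt[:,0].round(4)," hinge in tool mm",(Rt.T@(hin-t)*1000).round(1),(Rt.T@(h-t)*1000).round(1))
E
```

```text
[0.7087 0.1697 0.1   ] [0.5536 0.4662 0.1   ] 0.33459530907229995
n [0.8861 0.4636 0.    ] 27.61837575528582 mid [0.6311 0.3179 0.1   ] hinge [0.6335 0.3202 0.096 ] 0.003123267033904286 -0.0008603756646051872
edge [0.699  0.3527 0.092 ] 0.0731071362995877 0.06623754414720645
tool x [-0.8837 -0.4681  0.0009]  hinge in tool mm [ 35.9   2.2 130.8] [ 36.7   3.1 134.8]
```

Request:
{"method": "servo_tool", "body": {"increments": [{"grip":1,"x":14,"y":2.5,"z":30,"roll":0},{"grip":1,"x":0,"y":0,"z":40,"roll":0},{"grip":1,"x":0,"y":0,"z":40,"roll":0},{"grip":1,"x":0,"y":0,"z":15,"roll":0},{"grip":1,"x":0,"y":0,"z":8,"roll":0}]}}

```text
clock: 2.33
tcp_pos: [0.6511, 0.3294, 0.0935]
orientation: [-0.004, -0.236, 0.972, -0.0]
wrist_force: [-2.0, -0.2, 3.5]
finger_gap: -0.0003
grip_force: 2.1
```

Request:
{"method": "servo_tool", "body": {"increments": [{"grip":1,"x":0,"y":0,"z":8,"roll":0},{"grip":1,"x":0,"y":0,"z":8,"roll":0},{"grip":1,"x":0,"y":0,"z":8,"roll":0},{"grip":1,"x":0,"y":0,"z":8,"roll":0},{"grip":1,"x":0,"y":0,"z":3,"roll":0}]}}

```text
clock: 2.75
tcp_pos: [0.6546, 0.3307, 0.063]
orientation: [0.001, -0.237, 0.971, 0.0]
wrist_force: [0.9, 1.1, 1.7]
finger_gap: 0.0002
grip_force: 0.8
```

Request:
{"method": "servo_tool", "body": {"increments": [{"grip":1,"x":2,"y":0,"z":0,"roll":0},{"grip":1,"x":2,"y":0,"z":0,"roll":0},{"grip":1,"x":2,"y":0,"z":0,"roll":0},{"grip":1,"x":1,"y":0,"z":0,"roll":0},{"grip":1,"x":1,"y":0,"z":0,"roll":0}]}}

```text
clock: 3.17
tcp_pos: [0.6485, 0.3276, 0.0635]
orientation: [0.002, -0.237, 0.971, 0.001]
wrist_force: [8.6, 4.5, -5.9]
finger_gap: 0.0002
grip_force: 4.9
```

Request:
{"method": "servo_tool", "body": {"increments": [{"grip":1,"x":1.5,"y":0,"z":0,"roll":0},{"grip":1,"x":0,"y":0,"z":0,"roll":0},{"grip":1,"x":-10,"y":0,"z":0,"roll":0},{"grip":1,"x":-20,"y":0,"z":-10,"roll":0},{"grip":1,"x":0,"y":0,"z":-40,"roll":0}]}}

```text
clock: 3.58
tcp_pos: [0.6692, 0.3388, 0.1041]
orientation: [-0.007, -0.237, 0.971, -0.001]
wrist_force: [-0.5, -0.0, -1.7]
finger_gap: -0.0002
grip_force: 0.0
```

Request:
{"method": "servo_tool", "body": {"increments": [{"grip":0.3,"x":0,"y":0,"z":-40,"roll":0},{"grip":0.3,"x":0,"y":0,"z":-40,"roll":0},{"grip":0.3,"x":0,"y":0,"z":-40,"roll":0},{"grip":0.3,"x":0,"y":0,"z":0,"roll":0},{"grip":0.3,"x":0,"y":0,"z":0,"roll":0}]}}

```text
clock: 4.0
tcp_pos: [0.6734, 0.3404, 0.238]
orientation: [0.003, -0.237, 0.971, 0.0]
wrist_force: [0.1, 0.7, -0.5]
finger_gap: 0.0595
grip_force: 0.0
```

```bash
python3 - <<'E'
from h import *
P=pose("wrist");s=env.get_state();im=env.read_camera("wrist");np.save("P2.npy",P)
i=im[:,:,::-1];cv2.imwrite("pics/w2.png",i);cv2.imwrite("pics/w2c.png",cv2.resize(i[110:260,220:420],(800,600),interpolation=cv2.INTER_CUBIC))
print(s["tcp_pos"],s["orientation"],s["finger_gap"],s["clock"],s["wrist_force"])
E
```

```text
[0.67336571 0.34039545 0.23801506] [ 3.48397350e-03 -2.37362476e-01  9.71414814e-01  4.20155313e-04] 0.05950004081731974 4.0 [ 0.12268606  0.67747667 -0.45654935]
```

View pics/w2c.png

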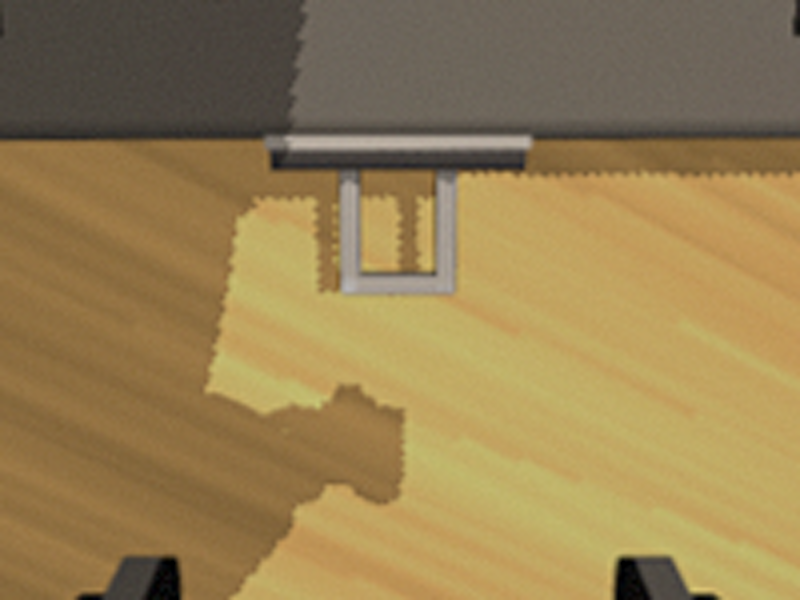

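The hasp is shut against the front. The staple's inner cross-bar edge is at about (319.6,178.8), its outer edge at v=183.3, and its sides run from u=305 to 334.

```bash
python3 - <<'E'
from h import *
P=np.load("P2.npy");a=lambda u,v,z:atz("wrist",u,v,z,P)
n=np.array([.8861,.4636,0])
i=a(319.6,178.8,.055);o=a(319.6,183.3,.055);print(i.round(4),o.round(4),((o-i)@n).round(4), np.linalg.norm(a(305.2,181,.055)-a(334,181,.055)))
print("loop",((i-.012*n+o-.018*n)/2).round(4), "via case front", (np.array([.6311,.3179,.055])+.032*n).round(4))
s=env.get_state();q=s["orientation"];Rt=R.from_quat([q[1],q[2],q[3],q[0]]).as_matrix()
pin=np.array([.615,-.2185,.0]);d=pin-s["tcp_pos"];d[2]=0;print("to pin tool mm",(Rt.T@d*1000).round(1), Rt.round(3).tolist())
E
```

```text
[0.6711 0.3389 0.055 ] [0.6759 0.3414 0.055 ] 0.0054 0.033872972725466056
loop [0.6602 0.3332 0.055 ] via case front [0.6595 0.3327 0.055 ]
to pin tool mm [ 308.4 -469.1   -0.5] [[-0.887, -0.461, 0.002], [-0.461, 0.887, 0.001], [-0.002, -0.0, -1.0]]
```

Request:
{"method": "servo_tool", "body": {"increments": [{"grip":0.3,"x":20,"y":-33.5,"z":0,"roll":0},{"grip":0.3,"x":20,"y":-33.5,"z":0,"roll":0},{"grip":0.3,"x":20,"y":-33.5,"z":0,"roll":0},{"grip":0.3,"x":20,"y":-33.5,"z":0,"roll":0},{"grip":0.3,"x":20,"y":-33.5,"z":0,"roll":0}]}}

```text
clock: 4.47
tcp_pos: [0.6585, 0.1435, 0.2307]
orientation: [-0.002, -0.238, 0.971, 0.0]
wrist_force: [1.1, 0.1, -0.4]
finger_gap: 0.0599
grip_force: 0.0
```

Request:
{"method": "servo_tool", "body": {"increments": [{"grip":0.3,"x":20,"y":-33.5,"z":0,"roll":0},{"grip":0.3,"x":20,"y":-33.5,"z":0,"roll":0},{"grip":0.3,"x":20,"y":-33.5,"z":0,"roll":0},{"grip":0.3,"x":20,"y":-33.5,"z":0,"roll":0},{"grip":0.3,"x":20,"y":-33.5,"z":0,"roll":0}]}}

```text
clock: 4.88
tcp_pos: [0.6471, -0.051, 0.231]
orientation: [-0.002, -0.237, 0.971, 0.001]
wrist_force: [0.5, -0.1, -0.1]
finger_gap: 0.0599
grip_force: 0.0
```

Request:
{"method": "servo_tool", "body": {"increments": [{"grip":0.3,"x":20,"y":-33.5,"z":0,"roll":0},{"grip":0.3,"x":20,"y":-33.5,"z":0,"roll":0},{"grip":0.3,"x":20,"y":-33.5,"z":0,"roll":0},{"grip":0.3,"x":20,"y":-33.5,"z":0,"roll":0},{"grip":0.3,"x":0,"y":0,"z":0,"roll":0}]}}

```text
clock: 5.3
tcp_pos: [0.6376, -0.2122, 0.2302]
orientation: [-0.002, -0.234, 0.972, 0.0]
wrist_force: [-0.5, -0.0, -0.9]
finger_gap: 0.0593
grip_force: 0.0
```

```bash
python3 - <<'E'
from h import *
env.read_camera("wrist");env.read_camera("wrist")
P=pose("wrist");s=env.get_state();im=env.read_camera("wrist");np.save("P3.npy",P)
i=im[:,:,::-1];cv2.imwrite("pics/w3.png",i)
print(s["tcp_pos"],s["orientation"],s["finger_gap"],s["clock"],s["joint_pos"],proj("wrist",[.615,-.2185,.103]))
E
```

```text
[ 0.63826669 -0.20673498  0.23068411] [-0.0017539  -0.23563035  0.97183986  0.00159888] 0.06015144387645538 5.4 [-4.32908429e-01  5.14500860e-01  3.47615971e-01  1.40864695e+00
  3.24508995e-04 -9.08644819e-01] [318.54182481 168.36671299]
```

View pics/w3.png

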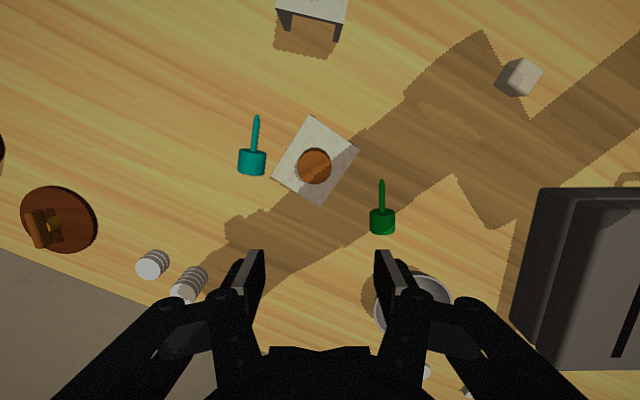

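Flat brown knob top is centred at (314,166) on its white stand; green is at (382,220), turquoise at (252,160).

```bash
python3 - <<'E'
from h import *
P=np.load("P3.npy");p=atz("wrist",314,166,.103,P);s=env.get_state();q=s["orientation"];Rt=R.from_quat([q[1],q[2],q[3],q[0]]).as_matrix()
print(p.round(4),(Rt.T@(p-s["tcp_pos"])*1000).round(1))
E
```

```text
[ 0.6144 -0.2249  0.103 ] [ 30.3  -6.7 128.2]
```

Request:
{"method": "servo_tool", "body": {"increments": [{"grip":0.3,"x":30,"y":-6,"z":0,"roll":0},{"grip":0.3,"x":0,"y":0,"z":40,"roll":0},{"grip":0.3,"x":0,"y":0,"z":40,"roll":0},{"grip":0.3,"x":0,"y":0,"z":0,"roll":0},{"grip":0.3,"x":0,"y":0,"z":0,"roll":0}]}}

```text
clock: 5.87
tcp_pos: [0.6138, -0.2215, 0.1506]
orientation: [-0.003, -0.238, 0.971, 0.003]
wrist_force: [0.2, 0.1, 1.0]
finger_gap: 0.0598
grip_force: 0.0
```

```bash
python3 - <<'E'
from h import *
P=pose("wrist");s=env.get_state();im=env.read_camera("wrist");np.save("P4.npy",P)
i=im[:,:,::-1];cv2.imwrite("pics/w4.png",i[150:400,160:480])
print(s["tcp_pos"],s["orientation"],s["finger_gap"],s["clock"])
E
```

```text
[ 0.61382483 -0.22150106  0.15063201] [-0.00288713 -0.2383599   0.97116892  0.00267543] 0.05977914492575594 5.8667
```

View pics/w4.png

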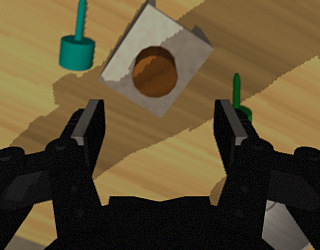

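The knob top is centred at full-picture pixel (315,223), about midway between the fingers. I'll refine from that.

```bash
python3 - <<'E'
from h import *
P=np.load("P4.npy");p=atz("wrist",315,223,.103,P);s=env.get_state();q=s["orientation"];Rt=R.from_quat([q[1],q[2],q[3],q[0]]).as_matrix()
print(p.round(4),(Rt.T@(p-s["tcp_pos"])*1000).round(1))
E
```

```text
[ 0.613  -0.2259  0.103 ] [ 4.  -1.5 50.6]
```

Request:
{"method": "servo_tool", "body": {"increments": [{"grip":0.3,"x":3,"y":-2,"z":20,"roll":0},{"grip":0.3,"x":0,"y":0,"z":25,"roll":0},{"grip":0.3,"x":0,"y":0,"z":23,"roll":0},{"grip":0.3,"x":0,"y":0,"z":0,"roll":0},{"grip":0.7,"x":0,"y":0,"z":0,"roll":0}], "grip_force": 40}}

```text
clock: 6.33
tcp_pos: [0.6155, -0.2273, 0.087]
orientation: [0.0, -0.238, 0.971, -0.0]
wrist_force: [0.7, -1.4, -0.2]
finger_gap: 0.0491
grip_force: 0.0
```

Request:
{"method": "servo_tool", "body": {"increments": [{"grip":1,"x":0,"y":0,"z":0,"roll":0},{"grip":1,"x":0,"y":0,"z":0,"roll":0},{"grip":1,"x":0,"y":0,"z":0,"roll":0},{"grip":1,"x":0,"y":0,"z":0,"roll":0}]}}

```text
clock: 6.67
tcp_pos: [0.6164, -0.2279, 0.0888]
orientation: [0.002, -0.238, 0.971, -0.001]
wrist_force: [-0.1, 1.3, 7.3]
finger_gap: 0.0325
grip_force: 39.8
```

Request:
{"method": "servo_tool", "body": {"increments": [{"grip":1,"x":0,"y":0,"z":0,"roll":0},{"grip":1,"x":0,"y":0,"z":-10,"roll":0},{"grip":1,"x":0,"y":0,"z":-15,"roll":0},{"grip":1,"x":0,"y":0,"z":-20,"roll":0},{"grip":1,"x":0,"y":0,"z":-25,"roll":0}]}}

```text
clock: 7.08
tcp_pos: [0.6139, -0.2276, 0.1561]
orientation: [-0.001, -0.237, 0.971, 0.0]
wrist_force: [0.1, -0.9, -0.3]
finger_gap: 0.0322
grip_force: 39.7
```

Request:
{"method": "servo_tool", "body": {"increments": [{"grip":1,"x":0,"y":0,"z":-30,"roll":0},{"grip":1,"x":0,"y":0,"z":-30,"roll":0},{"grip":1,"x":0,"y":0,"z":0,"roll":0},{"grip":1,"x":0,"y":0,"z":0,"roll":0},{"grip":1,"x":0,"y":0,"z":0,"roll":0}]}}

```text
clock: 7.5
tcp_pos: [0.6145, -0.2278, 0.2159]
orientation: [0.0, -0.237, 0.971, -0.0]
wrist_force: [-0.3, 0.2, -0.8]
finger_gap: 0.0325
grip_force: 39.7
```

```bash
python3 - <<'E'
from h import *
s=env.get_state();b=env.read_camera("side")[:,:,::-1];a=env.read_camera("scene")[:,:,::-1]
t=s["tcp_pos"];print(t,s["orientation"],s["finger_gap"],s["grip_force"],s["clock"],s["wrist_force"])
o=np.zeros((400,800,3),np.uint8)
for k,(n,i) in enumerate((("side",b),("scene",a))):
    u,v=proj(n,t).astype(int); u0,v0=u-40,v-40;print(n,proj(n,t),u0,v0)
    o[:,400*k:400*k+400]=cv2.resize(i[v0:v0+80,u0:u0+80],(400,400),interpolation=cv2.INTER_CUBIC)
cv2.imwrite("pics/g.png",o)
E
```

```text
[ 0.61453272 -0.22783688  0.21593623] [ 3.86898380e-04 -2.37278421e-01  9.71441523e-01 -4.10531074e-04] 0.032540039013425955 39.74743902683258 7.5 [-0.27769487  0.19164182 -0.82029022]
side [355.26348282 235.74921234] 315 195
scene [245.42990678 247.12383307] 205 207
```

View pics/g.png

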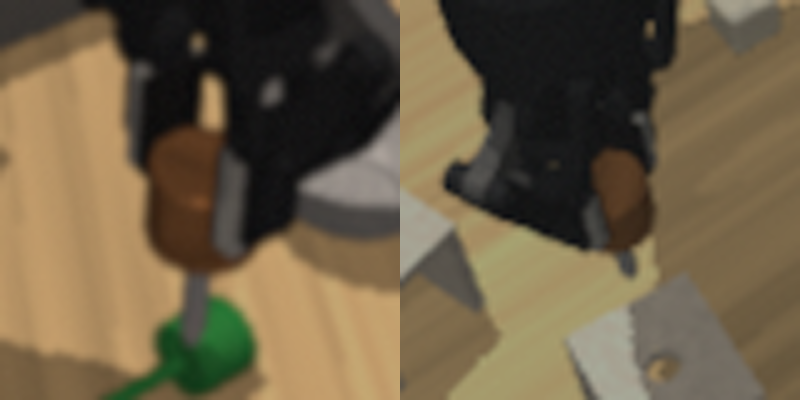

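The pin is held upright. In the side view the shank starts at (354.6,248) and its tip is at (354,263). In the scene view the tip is at about (250.6,261).

```bash
python3 - <<'E'
from h import *
t=np.array([.61453,-.22784,.21594])
tip=tri(ray("side",354,263),ray("scene",250.8,261.5));print("tip",tip.round(4),"exp",(t-[0,0,.011+.044]).round(4))
print("junction",tri(ray("side",354.6,248),ray("scene",248.3,256.5)).round(4))
n=np.array([-.887,-.461,0]);yy=np.array([-.461,.887,0])
for dx in(-.006,0,.006):
  for dz in(.011,.055):
    p=t+n*dx-[0,0,dz];print(dx,dz,proj("side",p).round(1),proj("scene",p).round(1))
L=np.array([.660,.333,0])+.0015*np.array([.8861,.4636,0]);d=L-t;d[2]=0;print("to loop tool mm",d@n*1e3,d@yy*1e3)
E
```

```text
tip [ 0.6163 -0.226   0.1587] exp [ 0.6145 -0.2278  0.1609]
junction [ 0.6173 -0.2272  0.1878]
-0.006 0.011 [358.1 239.7] [248.8 251.1]
-0.006 0.055 [356.  260.9] [251.9 262.3]
0 0.011 [354.7 241.4] [246.3 250.1]
0 0.055 [352.8 262.5] [249.4 261.3]
0.006 0.011 [351.4 243. ] [243.7 249.1]
0.006 0.055 [349.6 264.2] [246.9 260.3]
to loop tool mm -300.37866545 476.50749165
```

Request:
{"method": "servo_tool", "body": {"increments": [{"grip":1,"x":-21,"y":34,"z":0,"roll":0},{"grip":1,"x":-21,"y":34,"z":0,"roll":0},{"grip":1,"x":-21,"y":34,"z":0,"roll":0},{"grip":1,"x":-21,"y":34,"z":0,"roll":0},{"grip":1,"x":-21,"y":34,"z":0,"roll":0}]}}

```text
clock: 8.02
tcp_pos: [0.6282, -0.0267, 0.2137]
orientation: [-0.001, -0.237, 0.972, 0.001]
wrist_force: [0.7, -1.1, -0.3]
finger_gap: 0.0318
grip_force: 39.8
```

Request:
{"method": "servo_tool", "body": {"increments": [{"grip":1,"x":-21,"y":34,"z":0,"roll":0},{"grip":1,"x":-21,"y":34,"z":0,"roll":0},{"grip":1,"x":-21,"y":34,"z":0,"roll":0},{"grip":1,"x":-21,"y":34,"z":0,"roll":0},{"grip":1,"x":-21,"y":34,"z":0,"roll":0}]}}

```text
clock: 8.43
tcp_pos: [0.643, 0.1727, 0.2137]
orientation: [-0.001, -0.237, 0.971, 0.0]
wrist_force: [1.3, -0.2, 0.4]
finger_gap: 0.0323
grip_force: 39.8
```

Request:
{"method": "servo_tool", "body": {"increments": [{"grip":1,"x":-21,"y":34,"z":0,"roll":0},{"grip":1,"x":-21,"y":34,"z":0,"roll":0},{"grip":1,"x":-21,"y":34,"z":0,"roll":0},{"grip":1,"x":-26,"y":34,"z":0,"roll":0},{"grip":1,"x":0,"y":0,"z":0,"roll":0}]}}

```text
clock: 8.85
tcp_pos: [0.6586, 0.339, 0.211]
orientation: [-0.002, -0.241, 0.971, 0.001]
wrist_force: [-1.2, -0.7, -1.0]
finger_gap: 0.0322
grip_force: 39.9
```

Request:
{"method": "servo_tool", "body": {"increments": [{"grip":1,"x":0,"y":0,"z":20,"roll":0},{"grip":1,"x":0,"y":0,"z":20,"roll":0},{"grip":1,"x":0,"y":0,"z":20,"roll":0},{"grip":1,"x":0,"y":0,"z":0,"roll":0},{"grip":1,"x":0,"y":0,"z":0,"roll":0}]}}

```text
clock: 9.27
tcp_pos: [0.6584, 0.3307, 0.1526]
orientation: [-0.003, -0.237, 0.971, -0.0]
wrist_force: [-0.2, -0.4, -0.3]
finger_gap: 0.0324
grip_force: 39.9
```

```bash
python3 - <<'E'
from h import *
for _ in range(4): env.read_camera("side")
s=env.get_state();t=s["tcp_pos"];q=s["orientation"];Rt=R.from_quat([q[1],q[2],q[3],q[0]]).as_matrix()
N=np.array([.8861,.4636,0]);L=np.array([.660,.333,.055])
print(t,q,s["clock"],s["finger_gap"],s["wrist_force"])
d=L+.0015*N+.0015*-N*1-t; print("tcp target in tool mm",(Rt.T@d*1e3).round(1))
E
```

```text
[0.66095135 0.3315655  0.15711587] [ 1.32148540e-03 -2.37204040e-01  9.71458933e-01  1.94959570e-04] 9.4667 0.032394004531377564 [ 0.2314651  -0.30067297 -0.2235026 ]
tcp target in tool mm [  0.5   1.7 102.1]
```

Request:
{"method": "servo_tool", "body": {"increments": [{"grip":1,"x":0,"y":1.5,"z":20,"roll":0},{"grip":1,"x":0,"y":0,"z":15,"roll":0},{"grip":1,"x":0,"y":0,"z":0,"roll":0},{"grip":1,"x":0,"y":0,"z":0,"roll":0},{"grip":1,"x":0,"y":0,"z":0,"roll":0}]}}

```text
clock: 9.88
tcp_pos: [0.6601, 0.333, 0.122]
orientation: [0.001, -0.237, 0.971, 0.0]
wrist_force: [0.2, 0.7, 0.4]
finger_gap: 0.0325
grip_force: 39.8
```

Request:
{"method": "servo_tool", "body": {"increments": [{"grip":1,"x":0,"y":0,"z":6,"roll":0},{"grip":1,"x":0,"y":0,"z":6,"roll":0},{"grip":1,"x":0,"y":0,"z":6,"roll":0},{"grip":1,"x":0,"y":0,"z":6,"roll":0},{"grip":1,"x":0,"y":0,"z":0,"roll":0}]}}

```text
clock: 10.3
tcp_pos: [0.6584, 0.3325, 0.0942]
orientation: [-0.001, -0.237, 0.971, -0.0]
wrist_force: [-0.6, -0.6, -1.1]
finger_gap: 0.0322
grip_force: 39.8
```

Request:
{"method": "servo_tool", "body": {"increments": [{"grip":1,"x":0,"y":0,"z":8,"roll":0},{"grip":1,"x":0,"y":0,"z":8,"roll":0},{"grip":1,"x":0,"y":0,"z":8,"roll":0},{"grip":1,"x":0,"y":0,"z":0,"roll":0},{"grip":1,"x":0,"y":0,"z":0,"roll":0}]}}

```text
clock: 10.72
tcp_pos: [0.6587, 0.3326, 0.0711]
orientation: [-0.001, -0.237, 0.971, -0.0]
wrist_force: [-0.8, 0.6, -0.3]
finger_gap: 0.0318
grip_force: 39.8
```

Request:
{"method": "servo_tool", "body": {"increments": [{"grip":1,"x":0,"y":0,"z":2,"roll":0},{"grip":1,"x":0,"y":0,"z":2,"roll":0},{"grip":1,"x":0,"y":0,"z":2,"roll":0},{"grip":1,"x":0,"y":0,"z":0,"roll":0},{"grip":1,"x":0,"y":0,"z":0,"roll":0}]}}

```text
clock: 11.13
tcp_pos: [0.6599, 0.3331, 0.0688]
orientation: [0.001, -0.237, 0.971, 0.0]
wrist_force: [-3.3, -0.9, 8.0]
finger_gap: 0.0321
grip_force: 40.5
```

The knob has contacted the loop at the expected height, so I'll open and retreat straight up.

Request:
{"method": "servo_tool", "body": {"increments": [{"grip":1,"x":0,"y":0,"z":-1.5,"roll":0},{"grip":0.4,"x":0,"y":0,"z":0,"roll":0},{"grip":0.3,"x":0,"y":0,"z":0,"roll":0},{"grip":0.3,"x":0,"y":0,"z":0,"roll":0},{"grip":0.3,"x":0,"y":0,"z":0,"roll":0}]}}

```text
clock: 11.55
tcp_pos: [0.6593, 0.3328, 0.0675]
orientation: [-0.0, -0.237, 0.971, 0.0]
wrist_force: [-0.7, -0.2, 0.2]
finger_gap: 0.0595
grip_force: 0.0
```

Request:
{"method": "servo_tool", "body": {"increments": [{"grip":0.3,"x":0,"y":0,"z":-10,"roll":0},{"grip":0.3,"x":0,"y":0,"z":-20,"roll":0},{"grip":0.3,"x":0,"y":0,"z":-30,"roll":0},{"grip":0.3,"x":0,"y":0,"z":-40,"roll":0},{"grip":0.3,"x":0,"y":0,"z":-40,"roll":0}]}}

```text
clock: 11.97
tcp_pos: [0.6585, 0.3325, 0.2089]
orientation: [-0.001, -0.237, 0.971, -0.0]
wrist_force: [1.0, 0.2, 0.9]
finger_gap: 0.0594
grip_force: 0.0
```

Request:
{"method": "servo_tool", "body": {"increments": [{"grip":0.3,"x":-20,"y":0,"z":0,"roll":0},{"grip":0.3,"x":0,"y":0,"z":0,"roll":0},{"grip":0.3,"x":0,"y":0,"z":0,"roll":0},{"grip":0.3,"x":0,"y":0,"z":0,"roll":0}]}}

```text
clock: 12.3
tcp_pos: [0.6764, 0.3418, 0.2069]
orientation: [-0.001, -0.237, 0.971, -0.0]
wrist_force: [-1.3, 0.2, 0.1]
finger_gap: 0.0598
grip_force: 0.0
```

```bash
python3 - <<'E'
from h import *
P=pose("wrist");s=env.get_state();i=env.read_camera("wrist")[:,:,::-1];np.save("P5.npy",P);a=env.read_camera("scene")[:,:,::-1]
print(s["tcp_pos"],s["finger_gap"],s["clock"])
for z in(.055,.083):print(proj("wrist",[.660,.333,z],P),proj("scene",[.66,.333,z]))
o=np.zeros((600,800,3),np.uint8);o[:,:400]=cv2.resize(i[100:280,260:380],(400,600),interpolation=cv2.INTER_CUBIC);o[:,400:]=cv2.resize(a[120:240,390:470],(400,600),interpolation=cv2.INTER_CUBIC)
cv2.imwrite("pics/f.png",o)
E
```

```text
[0.67639962 0.34175288 0.20688027] 0.059842062436481096 12.3
[319.58125589 172.11653599] [432.19033071 181.03064809]
[319.66902231 177.95927418] [434.28935145 174.20303995]
```

View pics/f.png

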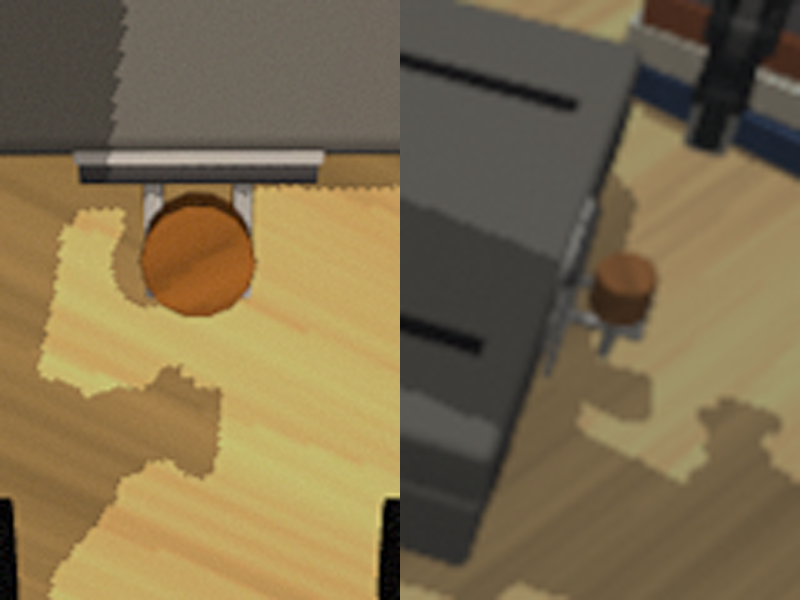

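In the wrist view the knob centre is at (319.4,178) and the predicted position was (319.7,178). The pin sits upright on the loop, the hasp is shut, and the gripper is clear.

```bash
python3 -c "
from h import *
print(env.hand_in())"
```

```text
the job is handed in; nothing more can be done
None
```

I shut the hasp, put the pin down through the staple's loop with its knob resting on it, and handed the job in at about 12 s. No verdict came back; the last pictures show the hasp shut and the pin upright and released, and I steered clear of the stopper, bowl and cube.

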